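Lock the sander's shaft for a drum change

ROBOT

A 7-joint arm with a two-finger parallel gripper is mounted at the origin on the work surface. World frame = base frame: x ahead of the robot, y to its left, z up, the work surface at z = 0. Lengths are in m, angles in degrees, forces in N, time in s.
With the tool pointing down it reaches from about 0.35 to 0.775 m from the base axis. Payload 3.1 kg.
Tool frame: the origin (TCP) lies on the centre line of the jaws, within the pads' length; the fingertips stand 17 mm ahead of it and the grasp point (between the pads) lies 2 mm behind it (robot.tip_reach is the distance from the TCP to the fingertips, in m); z points along the fingers, y is the direction in which the jaws open and shut (so a half turn about z gives the same grasp; the last joint's range is limited). The gripper opens to 85 mm and grips with 20 to 120 N. Pads are 22 mm wide; open, the fingers measure 114 mm over their backs; the gripper's body (76 mm by 85 mm) begins 54 mm behind the grasp point. The pads swing forward as they close: fully open they stand 13 mm farther back than shut.
Start: joints at [-70.629, 17.813, 0.802, 86.603, -0.252, 75.585, -1.558], TCP at [0.204, 0.511, 0.248] pointing down, gripper open.
Joint ranges: [-154.91, 154.91], [-16.99, 109.72], [-72.82, 74.43], [7.12, 147.25], [-82.49, 262.49], [11.32, 116.49], [-174.64, 174.64]. Speed limits (degrees/s): [159.86, 159.86, 180, 180, 180, 180, 180].

INTERFACE

Orientations are given as [roll, pitch, yaw] about the fixed x, y, z axes, in that order (R = Rz(yaw) Ry(pitch) Rx(roll)).
In Python, from station import robot, fingers, vision, workorder, recognise gives the robot as it stands. Calls block until the motion is done:
- robot.move_to(position, orientation): joint-space move of the TCP to a pose.
- robot.line_to(position, orientation=None, velocity=0.15, f_stop=None): straight line of the TCP; orientation=None keeps the orientation; velocity is the mean speed in m/s. With f_stop (N) it stops when the force on the tool has changed by that much, and returns True; else False.
- robot.move_j(angles): joint-space move.
- fingers.gripper_to(opening, force=None): opening from 0.0 (shut) to 1.0 (fully open); force is the grip in N (None keeps the last); returns when the fingers have stopped.
- robot.pause(seconds).
- robot.inverse_kinematics(position, orientation): joint angles nearest the present ones, or None.
- vision.grab_frame(name): name is "side" or "top" or "wrist"; returns the picture (400x640x3 uint8, red, green, blue); there is no depth.
- vision.calibration(name): a dict with "mtx" (3x3 intrinsics, pixels), "k1" (the pictures are not rectified: a ray, as slopes to the right and down, at radius r is drawn at 1 + k1 r^2 times it, then the intrinsics apply), "extrinsics" (4x4, takes a point from world to camera coordinates); the wrist camera has in their place "T_tool_cam" (4x4, takes a point from camera to tool coordinates, whose origin is the TCP and whose axes are the flange's). Camera axes: x right, y up, looking along -z (the intrinsics and any distortion apply to the point x, -y, -z); pixel columns grow to the right and rows downward; lengths in m; the calibration is good to about 2 mm. A picture is of the moment at which its call begins: read the wrist's pose just before it. calibration takes no time and is no camera call.
A pose or a line that the arm cannot do raises robot.PlanningError and nothing moves.
- workorder.close_job(): hands the job in, once; it reports no verdict.
Trained networks look in the newest picture that a camera, given by its name, has taken for a name from the list of things; names that differ only in an ending like _2 or _b are one class to them, and where a whole thing is asked for, a point or a joint stands for the part that bears it (a point fixed in the world has none). Each returns a list of dicts, best first, with "p" (0 to 1); they miss things now and then, are a little off and sometimes report something else, mostly with a low value. They report only what shows in the picture. A call takes as long as a camera call.
- recognise(label, camera): "rect" ([centre column, centre row, width, height] in pixels, round what is visible of it).
Readings, each from a call of its own:
- robot.current_time_s(): time.
- robot.current_joint_positions(): joint angles.
- robot.current_dq(): joint speeds.
- robot.current_joint_torque(): joint torques, N m.
- robot.current_tool_pos(): TCP position.
- robot.current_eef_rot(): TCP orientation.
- robot.current_contact_force(): force on the tool from outside, world axes, zero at the start.
- robot.current_torque(): the same for the moment, N m.
- robot.current_finger_gap(): opening from 0.0 (shut) to 1.0 (fully open).
Only numpy, scipy, OpenCV 4.12 (cv2) and the standard library are available. Lean on these libraries where they do the work, as an engineer would, in place of code of your own. Each camera call takes 0.05 s, during which the arm holds its last target. There are 200 camera calls.

TASK

Lock the gearbox shaft of the bench sander: with the fingertips, push the pin that stands on the steel locking disc round until the disc's slot lines up with the lock bar, then push the bar by its broad end plate straight through the slot into the keeper beyond, fully home with the end plate up against the guide. Only push, lift nothing, and leave the loose things around it where they are; finish with the hand clear.

Things in the scene. Friction and masses are not known exactly. Their poses are not given: they have to be found in the camera images.
- machine: Fixed grey gearbox, 450 long (x) x 150 wide (y), deck 50 mm above the bench (all heights are above the bench). Origin: bench level under the disc's vertical axis; +x is the way the bar must travel, z up. Deck runs from x = -320 to 130; a motor (92 mm across, top at 91) from x = 130 to 280. Along y = 0 lies a steel track, top at 52.
- lock_disc (a joint): Angle (rad) of the steel locking disc, anticlockwise from above, stops at -0.4 and 3.54. Disc 100 mm across, top at 70, cut across its whole diameter by a slot 20 wide, floor at 52. At 0 and at pi the slot lies along the machine's x, in line with the bar; either will do. Held by friction only (0.12 N m, some 3.5 N at the pin), it stays where it is left.
- pin_top (a point): Top centre (height 100) of the upright steel pin by which the disc is turned: 12 mm diameter (15 mm cap on the top 4 mm), standing 30 mm above the disc's top, 36 mm from its axis, square to the slot: at angle joint + pi/2 about the axis in the machine's frame. The point's x axis lies along the slot.
- lock_bar: Loose steel bar lying in the guide on the track, 0.25 to 0.5 kg, 14 x 14, shaft 199 long, upright end plate at its rear (36 wide, 30 high, 10 thick). Origin: underside of the nose tip; x forward along the bar. Nose tapers over 10 mm to 6 wide. 1 to 7 N slides it. It starts with its nose at machine x -80 to -60; fully home the nose is at +84.
- bar_end (a point): Centre of the rear face of the bar's end plate, 15 mm above the track (height 67): 209 mm behind the nose and 15 mm above the bar's underside. Push here along the machine's +x.
- guide_rear (a point): Middle of the guide's rear face, at machine x = -115, height 59: the bar's end plate is home when its front meets this face. Guide: aluminium, x -115 to -54, 37 wide, strapped over, top at 70.5; 1.5 mm play each side of the bar.
- keeper_mouth (a point): Middle of the mouth of the aluminium keeper beyond the disc, at machine x = 58, height 59; keeper x 58 to 84, 39 wide, opening 19 wide, strapped over, top at 70.5.
- collar: Bystander: loose dark steel collar, 32 mm diameter, 16 high, lying on the gearbox deck beside the bar. Origin: centre of its underside.
- drum: Bystander: loose brown sanding drum standing on the bench, 52 mm diameter, 90 high. Origin: centre of its underside.
- glue: Bystander: loose glue bottle standing on the bench, 60 mm diameter, 150 high. Origin: centre of its underside.
- wrench: Bystander: loose wrench lying on the bench, 170 long along its x. Origin: under its middle.
- screwdriver: Bystander: loose screwdriver lying on the bench, 190 long along its x. Origin: under its middle.
- offcut: Bystander: loose wooden block on the bench behind the bar's end, 110 (its x) x 70 x 38 high. Origin: centre of its underside.
- tin: Bystander: loose open aluminium tin standing on the bench, 70 mm diameter, 95 high. Origin: centre of its underside.

How it is judged (in metres and radians):
On the way, in this order (a step that is already met when the one before it is completed fails the run):
1. the disc's slot is in line with the bar before the bar is through (angle between the x axis of pin_top and the x axis of machine, either way round below 0.15 rad and x of lock_bar in the frame of machine below 0.02 m), for 0.1 s.
2. the bar is through the slot and in the keeper (angle between the x axis of pin_top and the x axis of machine, either way round below 0.12 rad and x of lock_bar in the frame of machine above 0.078 m), for 0.2 s.
At the end, for the whole second after the job is handed in: The slot is within 0.12 rad of the bar's line; the bar lies flat through the slot with its nose in the keeper, at machine x 78 mm or more (end plate within 6 mm of the guide), within 8 mm of the centre line and within 0.08 rad of it, at rest (all of step 2 and y of lock_bar in the frame of machine between -0.008 and 0.008 m and z of lock_bar in the frame of machine below 0.056 m and angle between the x axis of lock_bar and the x axis of machine, either way round below 0.08 rad and linear speed of lock_bar below 0.01 m/s); the robot touches nothing.
It fails at once if the bar is lifted or tipped (more than 12 mm off the track) (z of lock_bar in the frame of machine above 0.064 m or z of bar_end in the frame of machine above 0.079 m or angle between lock_bar's own z axis and vertical above 0.2 rad).
It fails at once if a loose bystander is moved more than 30 mm or tipped over (distance of any of collar, drum, glue, wrench, screwdriver, offcut, tin from where it was at the start of the episode above 0.03 m or angle between any of drum, glue, tin's own z axis and vertical above 0.5 rad).
It also fails if it takes over 54 s, if anything falls off the work surface, if the arm or the gripper's body presses on something with over 40 N, if the wrist force passes 120 N, or if a joint passes its speed limit or range.

## Working session

There is one attempt and no reset: what is moved stays moved. The work goes in short steps, each a Python script; the robot and the scene stay as the last script left them, time stands still between calls to the robot, and variables do not carry over. Pictures are saved under pics/ and viewed, about 8 in all and at most 12, crops included, and the job is handed in when it is done.

```bash
mkdir -p pics; ls; cat > h.py <<'E'
import numpy as np,cv2
from station import robot,fingers,vision,workorder,recognise
def snap(n,f):
    im=vision.grab_frame(n); cv2.imwrite(f'pics/{f}.png',im[:,:,::-1]); return im
def ray(cam,px,T_wt=None):
    """camera centre and ray direction in world"""
    c=vision.calibration(cam); K=np.array(c['mtx'])
    d=np.linalg.solve(K,[px[0],px[1],1.])[:2]
    u=d.copy()
    for _ in range(20): u=d/(1+c['k1']*(u@u))
    v=np.array([u[0],-u[1],-1.])
    M=np.linalg.inv(np.array(c['extrinsics'])) if T_wt is None else T_wt@np.array(c['T_tool_cam'])
    return M[:3,3],M[:3,:3]@v
def at_z(cam,px,z,T=None):
    o,d=ray(cam,px,T); return o+d*(z-o[2])/d[2]
def proj(cam,P):
    c=vision.calibration(cam); K=np.array(c['mtx'])
    q=np.array(c['extrinsics'])@np.r_[P,1]; u=np.array([q[0],-q[1]])/-q[2]
    u=u*(1+c['k1']*(u@u)); return (K@np.r_[u,1])[:2]
E
python3 - <<'E'
from h import *
snap('top','top0');snap('side','side0')
N=['machine','lock_disc','pin_top','lock_bar','bar_end','guide_rear','keeper_mouth','collar','drum','glue','wrench','screwdriver','offcut','tin']
for cam in('top','side'):
    print(cam,np.round(np.linalg.inv(vision.calibration(cam)['extrinsics'])[:3,3],3),vision.calibration(cam)['k1'])
    for n in N:
        r=recognise(n,cam); print(n,[(round(x['p'],2),np.round(x['rect'],1).tolist()) for x in r[:2]])
print(robot.current_time_s(),robot.current_eef_rot())
E
```

```text
pics
top [ 0.483 -0.032  1.01 ] -0.013988400450944823
machine [(0.84, [247.9, 228.6, 236.7, 100.1]), (0.18, [326.9, 163.7, 23.2, 27.6])]
lock_disc [(0.66, [240.8, 217.7, 38.2, 37.8])]
pin_top [(0.91, [240.2, 216.8, 36.7, 37.3])]
lock_bar [(0.66, [313.0, 238.2, 65.7, 23.2]), (0.65, [248.9, 225.8, 231.7, 97.7])]
bar_end [(0.83, [314.2, 239.9, 56.1, 23.5]), (0.37, [214.1, 272.0, 55.9, 26.4])]
guide_rear [(0.93, [247.4, 226.2, 231.9, 100.5]), (0.54, [295.2, 281.9, 59.5, 22.2])]
keeper_mouth [(0.65, [248.9, 227.0, 236.6, 95.8])]
collar [(0.19, [325.4, 164.1, 20.3, 30.9])]
drum [(0.67, [241.4, 155.5, 22.1, 26.6]), (0.23, [296.1, 283.9, 52.9, 15.9])]
glue [(0.88, [326.2, 162.6, 21.1, 29.2]), (0.53, [241.4, 154.2, 27.1, 24.7])]
wrench [(0.86, [298.0, 284.2, 62.0, 22.2]), (0.25, [313.2, 238.8, 63.2, 22.6])]
screwdriver [(0.89, [212.1, 269.7, 65.4, 28.6])]
offcut [(0.67, [409.2, 272.2, 51.9, 41.5])]
tin [(0.97, [277.2, 152.8, 31.2, 34.5])]
side [0.295 0.364 0.7  ] 0.00921297931033092
machine [(0.75, [258.4, 294.2, 303.3, 211.5]), (0.62, [281.3, 177.9, 30.0, 58.5])]
lock_disc [(0.9, [268.9, 285
[... 165 characters left out ...]
3, 63.0, 50.5]), (0.54, [266.0, 284.9, 56.3, 61.6])]
bar_end [(0.78, [346.5, 228.3, 65.0, 54.3])]
guide_rear [(0.72, [268.2, 286.7, 52.4, 59.8]), (0.61, [260.1, 290.8, 303.0, 218.4])]
keeper_mouth [(0.79, [261.0, 292.0, 297.4, 216.0])]
collar [(0.73, [369.0, 242.7, 18.2, 18.3])]
drum [(0.93, [202.1, 245.2, 40.6, 47.7])]
glue [(0.76, [279.8, 176.0, 30.1, 60.2])]
wrench [(0.57, [382.4, 292.0, 65.5, 66.2]), (0.52, [306.7, 370.8, 78.6, 58.5])]
screwdriver [(0.69, [435.8, 185.2, 59.4, 43.7]), (0.64, [305.5, 370.2, 76.7, 59.5])]
offcut [(0.79, [434.8, 185.7, 54.7, 44.6])]
tin [(0.84, [235.2, 213.8, 37.3, 50.7]), (0.19, [304.9, 369.8, 80.1, 60.5])]
1.5 [1.79997337e+02 3.35786892e-03 1.58245956e+02]
```

```bash
python3 -c "
import cv2,numpy as np
print(cv2.imread('pics/top0.png').shape)"
```

```text
(400, 640, 3)
```

View pics/top0.png

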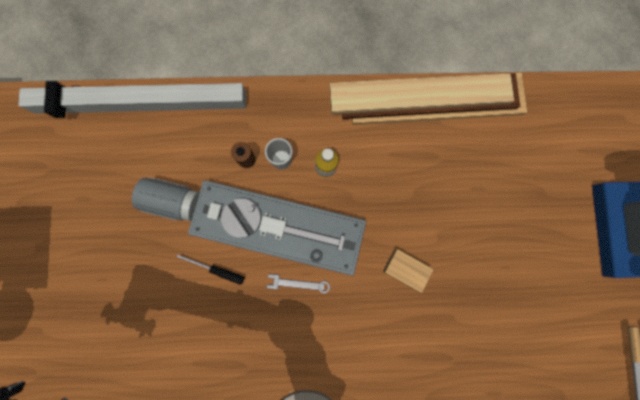

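View pics/side0.png

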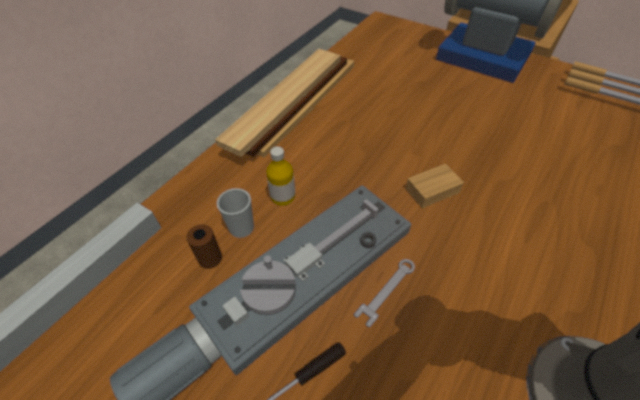

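The top view shows the machine with its deck corners at about (203,182), (366,218), (353,272) and (189,236). The disc is at (241,218), the slot is askew, and the bar's end plate is at about (347,243). The side view agrees, with the pin at (267,260). Next I'll get a rough pose and take a close wrist view.

```bash
python3 - <<'E'
from h import *
C=[at_z('top',p,.05) for p in((203,182),(366,218),(353,272),(189,236))]
for c in C: print(np.round(c,4))
print('disc',at_z('top',(240.5,217.5),.07),'pin side',at_z('side',(267,260),.1),'end',at_z('top',(347,243),.082))
print('keeper',at_z('top',(213,211),.0705))
c=vision.calibration('wrist');print(np.round(c['T_tool_cam'],4),c['mtx'],c['k1'])
for n,p,z in(('glue',(326,162),.07),('tin',(278,153),.05),('drum',(242,155),.05),('offcut',(409,271),.038),('collar',(316,255),.066),('wr',(298,284),0),('sd',(212,270),.01)):print(n,at_z('top',p,z))
a=cv2.imread('pics/top0.png')[170:290,125:375];b=cv2.imread('pics/side0.png')[180:370,180:420]
cv2.imwrite('pics/crop0.png',cv2.resize(a,None,fx=3.2,fy=3.2,interpolation=cv2.INTER_CUBIC))
x=(C[0]+C[3])/2-(C[1]+C[2])/2; yaw=np.degrees(np.arctan2(x[1],x[0]));print(yaw,np.linalg.norm(x))
for p,q in((.42,.1),(.45,.13)):
  for y in (yaw,yaw+90,yaw-90,yaw+180,0,90,-90,180):
    print(p,q,round(y),robot.inverse_kinematics([p,q,.35],[180,0,y]))
E
```

```text
[0.6561 0.2535 0.05  ]
[ 0.5485 -0.1751  0.05  ]
[ 0.4092 -0.1351  0.05  ]
[0.5145 0.2887 0.05  ]
disc [0.55751337 0.15095751 0.07      ] pin side [0.57576194 0.1262367  0.1       ] end [ 0.48437541 -0.11936675  0.082     ]
keeper [0.57617204 0.22121883 0.0705    ]
[[ 7.000e-04  9.648e-01  2.631e-01  6.620e-02]
 [ 1.000e+00 -5.000e-04 -1.000e-03  1.800e-03]
 [-9.000e-04  2.631e-01 -9.648e-01 -1.254e-01]
 [ 0.000e+00  0.000e+00  0.000e+00  1.000e+00]] [[320.17518206   0.         318.86235589]
 [  0.         320.17518206 192.67793822]
 [  0.           0.           1.        ]] -0.018581725390713844
glue [ 0.69736018 -0.07331229  0.07      ]
tin [0.72975019 0.05389434 0.05      ]
drum [0.72665457 0.15016591 0.05      ]
offcut [ 0.40605356 -0.28466945  0.038     ]
collar [ 0.45624298 -0.04024431  0.066     ]
wr [0.37793682 0.01018382 0.        ]
sd [0.42304765 0.2396353  0.01      ]
75.97330215432157 0.43934806930290393
0.42 0.1 76 [-49.66821483   0.8721469   34.89215064  92.71206068  -0.49977819
  86.57269005 -28.77599797]
0.42 0.1 166 [-38.88966039   1.10779391  23.87431729  92.4095594
[... 868 characters left out ...]
4  -2.16843811
  86.90803054  60.09111402]
0.45 0.13 -14 [ -49.26699652    6.25608811   34.99305236   87.93423285   -3.58805604
   86.93994513 -118.2694682 ]
0.45 0.13 256 [-32.5993741    5.92470042  16.12741075  87.40023536  -1.64541931
  86.90793301 149.50841697]
0.45 0.13 0 [ -49.04709917    6.24618667   34.74035921   87.92770825   -3.55976223
   86.93883633 -104.2759805 ]
0.45 0.13 90 [-46.16270904   6.13259104  31.43883604  87.8406414   -3.19884304
  86.92640123 -14.69831883]
0.45 0.13 -90 [-31.77170626   5.92649     15.1996485   87.3720482   -1.55350805
  86.90851647 163.4342345 ]
0.45 0.13 180 [-37.54498869   5.94611867  21.68196189  87.56593478  -2.1966121
  86.90820578  74.14959739]
```

View pics/crop0.png

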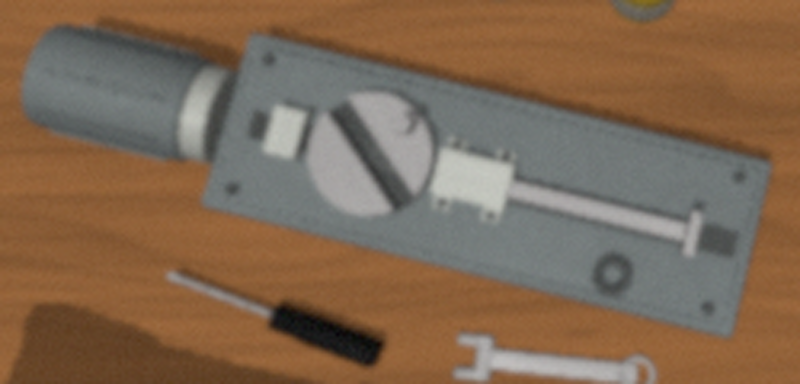

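The slot is at about joint 135–140°, with the pin at machine (-x,-y). A straight +x push on the pin will bring it to pi. I'll refine this with the wrist camera, rectified into the machine frame.

```bash
cat >> h.py <<'E'
from scipy.spatial.transform import Rotation as R
YAW0=75.97; O0=np.array([.5575,.151])
def m2w(x,y,z,O=None,yaw=None):
    O=O0 if O is None else O; a=np.radians(YAW0 if yaw is None else yaw)
    return np.array([O[0]+x*np.cos(a)-y*np.sin(a),O[1]+x*np.sin(a)+y*np.cos(a),z])
def tool():
    T=np.eye(4);T[:3,:3]=R.from_euler('xyz',robot.current_eef_rot(),degrees=True).as_matrix();T[:3,3]=robot.current_tool_pos();return T
def rectify(im,T,x0,x1,y0,y1,z,s):
    """top-down picture in machine frame, plane z; s px/m; col=(x-x0)s,row=(y1-y)s"""
    c=vision.calibration('wrist');K=np.array(c['mtx']);M=np.linalg.inv(T@np.array(c['T_tool_cam']))
    X,Y=np.meshgrid(np.arange(x0,x1,1/s),np.arange(y1,y0,-1/s))
    P=np.stack(list(m2w(X,Y,0)[:2])+[np.full_like(X,z)],-1)
    q=P@M[:3,:3].T+M[:3,3];u=np.stack([q[...,0],-q[...,1]],-1)/-q[...,2:]
    u=u*(1+c['k1']*(u**2).sum(-1,keepdims=True))
    return cv2.remap(im,(u[...,0]*K[0,0]+K[0,2]).astype('f4'),(u[...,1]*K[1,1]+K[1,2]).astype('f4'),cv2.INTER_CUBIC)
E
python3 - <<'E'
from h import *
robot.move_to(m2w(-.1,-.06,.25),[180,0,YAW0+90])
T=tool();im=snap('wrist','w0');np.save('T0',T)
r=[rectify(im,T,-.33,.14,-.085,.085,z,1700) for z in(.07,.10)]
for a in r:
    for x in np.arange(-.3,.14,.05): cv2.line(a,(int((x+.33)*1700),0),(int((x+.33)*1700),6),(255,0,0),1)
    cv2.line(a,(0,int(.085*1700)),(12,int(.085*1700)),(255,0,0),1)
cv2.imwrite('pics/r0.png',np.vstack(r)[:,:,::-1]);print(T[:3,3],robot.current_time_s())
E
```

```text
Traceback (most recent call last):
  File "h.py", line 31, in rectify
    P=np.stack(list(m2w(X,Y,0)[:2])+[np.full_like(X,z)],-1)
                    ~~~^^^^^^^
  File "h.py", line 24, in m2w
    return np.array([O[0]+x*np.cos(a)-y*np.sin(a),O[1]+x*np.sin(a)+y*np.cos(a),z])
           ~~~~~~~~^^^^^^^^^^^^^^^^^^^^^^^^^^^^^^^^^^^^^^^^^^^^^^^^^^^^^^^^^^^^^^^
ValueError: setting an array element with a sequence. The requested array has an inhomogeneous shape after 1 dimensions. The detected shape was (3,) + inhomogeneous part.
```

```bash
sed -i 's/P=np.stack(list(m2w(X,Y,0)\[:2\])+\[np.full_like(X,z)\],-1)/P=np.stack(m2w(X,Y,np.full_like(X,z)),-1)/' h.py
python3 - <<'E'
from h import *
T=np.load('T0.npy');im=cv2.imread('pics/w0.png')[:,:,::-1].copy()
r=[rectify(im,T,-.33,.14,-.085,.085,z,1700) for z in(.07,.10)]
for a in r:
    for x in np.arange(-.3,.14,.05): cv2.line(a,(int((x+.33)*1700),0),(int((x+.33)*1700),6),(255,0,0),1)
    cv2.line(a,(0,int(.085*1700)),(12,int(.085*1700)),(255,0,0),1)
cv2.imwrite('pics/r0.png',np.vstack(r)[:,:,::-1]);print(T[:3,3],robot.current_time_s())
E
```

```text
[0.59135281 0.04128179 0.24983885] 3.7333
```

View pics/r0.png

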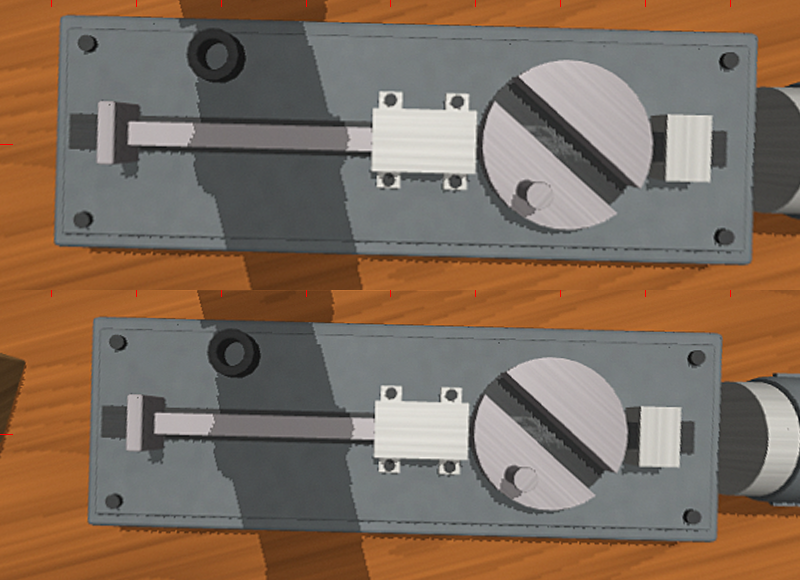

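The rectified view shows the guide centred at (424,141), the keeper at (689,148), the disc centre at (567,145) and the pin cap at (526,479) in the lower panel. The machine yaw is therefore about 74.35°, the joint about 2.42 rad, and the bar nose about -0.06. Now I'll push the pin straight along +x by about 24 mm after contact.

```bash
python3 - <<'E'
from h import *
O=m2w(.0035,-.0003,0)[:2];print(O)
s=open('h.py').read();s=s.replace("YAW0=75.97; O0=np.array([.5575,.151])",f"YAW0=74.35; O0=np.array([{O[0]:.5f},{O[1]:.5f}])");s+='''
def w2m(p):
    a=np.radians(YAW0);d=np.array(p)[:2]-O0;return np.array([d@[np.cos(a),np.sin(a)],d@[-np.sin(a),np.cos(a)]])
'''
open('h.py','w').write(s)
E
python3 - <<'E'
from h import *
fingers.gripper_to(0.0)
rpy=[180,0,YAW0]
robot.move_to(m2w(-.068,-.032,.16),rpy)
robot.line_to(m2w(-.068,-.032,.095))
print(w2m(robot.current_tool_pos()),robot.current_contact_force(),robot.tip_reach)
hit=robot.line_to(m2w(-.030,-.032,.095),velocity=.02,f_stop=2.0)
p=robot.current_tool_pos();print(hit,w2m(p),p[2],robot.current_contact_force(),robot.current_time_s())
E
```

```text
[0.55863956 0.15432286]
[-0.06814161 -0.03260054] [0.13819991 0.09588164 0.01005707] 0.017
True [-0.04369595 -0.03166645] 0.09434667440772652 [-0.35255259 -0.72839814 -0.19947601] 7.6417
```

```bash
python3 - <<'E'
from h import *
robot.line_to(m2w(-.019,-.032,.095),velocity=.03)
print(w2m(robot.current_tool_pos()),robot.current_contact_force())
robot.line_to(m2w(-.06,-.032,.095),velocity=.1)
robot.line_to(m2w(-.06,-.032,.20))
robot.move_to(m2w(-.1,-.06,.25),[180,0,YAW0+90])
T=tool();im=snap('wrist','w1');np.save('T1',T)
r=[rectify(im,T,-.33,.14,-.085,.085,z,1700) for z in(.07,.10)]
cv2.imwrite('pics/r1.png',np.vstack(r)[:,:,::-1]);print(robot.current_time_s())
E
```

```text
[-0.0212399  -0.03385927] [ 2.1776664  -4.80048937 -0.07326072]
11.4167
```

View pics/r1.png

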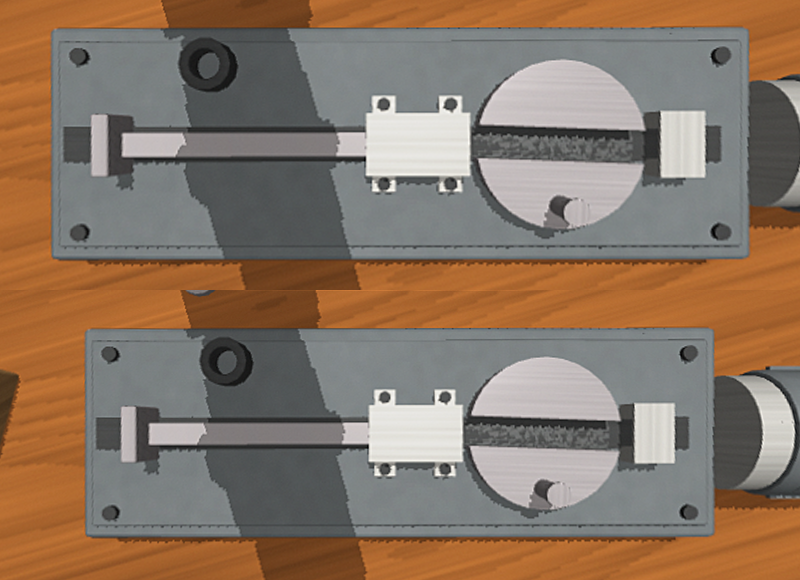

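The slot now lies within about 0.03 rad of the bar's line: its edges run from (478,126) to (643,130). The guide and keeper are both centred at row 145, and the plate's rear face is at x of about -0.269. I'll push the bar next.

```bash
python3 - <<'E'
from h import *
rpy=[180,0,YAW0]
robot.move_to(m2w(-.300,0,.16),rpy)
robot.line_to(m2w(-.300,0,.078),velocity=.1)
print(w2m(robot.current_tool_pos()),robot.current_tool_pos()[2],robot.current_contact_force())
hit=robot.line_to(m2w(-.125,0,.078),velocity=.04,f_stop=18)
p=robot.current_tool_pos();print(hit,w2m(p),p[2],robot.current_contact_force(),robot.current_time_s())
E
```

```text
[-0.30009154 -0.00065992] 0.07856664410924194 [-0.0778932   0.17302175  1.24898787]
True [-0.13791885  0.0005011 ] 0.07767466989686064 [-0.91914349 -0.1273457  -0.78538221] 17.325
```

```bash
python3 - <<'E'
from h import *
robot.line_to(m2w(-.175,0,.078),velocity=.08)
robot.line_to(m2w(-.175,0,.20))
robot.move_to(m2w(-.1,-.06,.25),[180,0,YAW0+90])
T=tool();im=snap('wrist','w2')
r=[rectify(im,T,-.33,.14,-.085,.085,z,1700) for z in(.066,.10)]
cv2.imwrite('pics/r2.png',np.vstack(r)[:,:,::-1]);print(robot.current_time_s(),robot.current_contact_force())
E
```

```text
20.1917 [-0.35650985 -0.07773326  0.51292964]
```

View pics/r2.png

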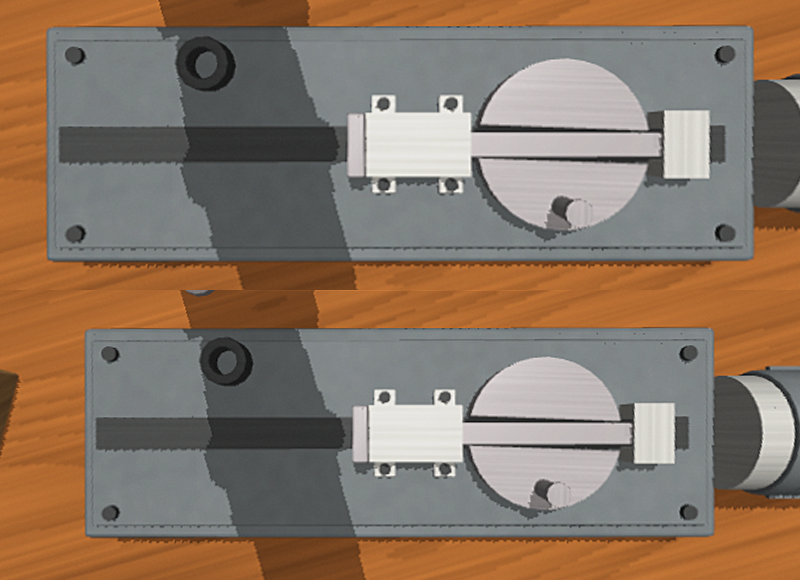

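The plate, at columns 348–365, sits flush on the guide. The full-width bar runs through the slot and under the keeper strap at column 660, and the collar hasn't moved. The hand is clear, so I'm handing it in.

```bash
python3 -c "
from h import *
robot.pause(.3); print(robot.current_contact_force(),robot.current_time_s()); workorder.close_job()"
```

```text
[ 1.12101961  0.55653577 -0.49310021] 20.4917
the job is handed in; nothing more can be done
```

The shaft is locked and the job was handed in at about 20.5 s of the 54 s allowed. No verdict is reported, so these are my own checks.

- **Disc:** I pushed the pin in a straight line along the machine's +x, from about 2.42 rad to near pi. The wrist picture taken before the bar push put the slot about 0.03 rad off the bar's line (limit 0.12).
- **Bar:** I pushed it by its end plate until the 18 N force stop tripped. The tool was then about 2 mm short of where I expected home, which is within calibration error.
- **Last picture:** The plate looked flush against the guide, and the bar ran straight through the slot and under the keeper strap at full width. The nose itself is hidden by the strap, so I infer that it is home from the plate.
- **Surroundings:** The collar had not moved in the wrist pictures. I did not recheck the other loose things, but the hand did not go near them.
- **Hand:** It finished about 0.25 m above the bench, with only force-sensor noise (about 1 N).

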